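Free a transformer from a ratchet clamp and set it on the narrow rest

TASK

Let the transformer out of the ratchet clamp: squeeze the trigger against the lever's handle, ease the lever a touch tighter so that the pawl comes off its tooth (do not crush the transformer), and swing the lever all the way back to its stop. Then lift the transformer out and set it upright on the narrow raised rest, in the middle of the bar with its long side along the bar, and let go, leaving the lever back and the other things on the bench where they are.

Things in the scene. Friction and masses are not known exactly. Their poses are not given: they have to be found in the camera images.
- clamp: grey bed 108 x 220 x 12 mm, bolted down, with a fixed ratchet wheel and two jaws. Origin on the bench under the wheel's axis; z up, y from the wheel towards the jaws. The transformer stands on the bed at about x +25, y +118 mm, held along y between a dark steel anvil (+y side) and a moving jaw, both 56 mm wide in x, tops 48 mm above the bench
- pad: sprung rubber pad 52 x 30 mm on the moving jaw, pressing the transformer with about 6 N; it gives 2.2 mm more, then it is solid and crushes the transformer (lever beyond about -0.12 rad)
- clamp_pivot (a point): the lever's upright axis, at the middle of the steel ratchet wheel (80 mm diameter, teeth 12 degrees apart), 48 mm above the bench. The wheel is fixed; the lever turns about it, carries pawl and trigger, and drives the jaw (18 mm per rad)
- lever (a joint): lever angle, rad: about 0.03 as clamped; grows as it swings back (clockwise from above) to its stop at 0.95, jaw open; negative is tighter, stop at -0.16. A return spring always pushes it open (2.0 N m at 0, i.e. 15 to 17 N at the handle; 1.5 N m at the stop), damping 0.5 N m s/rad; the pawl holds it against the spring
- pawl_nose (a point): tip of the dark steel pawl, in a tooth of the wheel. Under the lever's load it stays jammed however hard the trigger is squeezed; with the trigger in and the lever pushed some 0.04 to 0.06 rad tighter, so that the hand carries the load (about 15 N), it springs about 5 mm clear of the teeth and stays clear while the trigger is held in. Let go on the way, it drops into the next tooth
- lever_handle (a point): on the centre line of the black handle, 118 mm from the pivot axis, 48 mm above the bench. x points outwards along the lever, y to the tightening (counter-clockwise) side, z up. Upright slab 78 mm long (77 to 155 mm from the axis), 18 mm thick, 36 mm tall (30 to 66 mm above the bench), free space around and below
- trigger_mid (a point): on the centre line of the dark steel trigger, beside the handle on its -y (opening) side, 48 mm above the bench; 8 mm thick, 30 to 64 mm above the bench. Splayed 0.26 rad at rest, about 45 mm over handle and trigger at lever_handle; squeezed home (4 to 7 N) it is parallel, at y -22 to -14 of lever_handle, 31 mm over both, and stops there. Pushed on, it carries the lever along
- transformer_mid (a point): centre of the clamped transformer, 36 mm above its underside; z up, x along its long side. Steel core 56 (x) x 44 (y) x 42 mm high; on it a brown-yellow resin block 34 x 34 mm, 42 to 72 mm above the underside, by which it is lifted; 0.3 to 0.5 kg. In the clamp its underside is 12 mm above the bench
- rest_top (a point): middle of the top of the narrow rest: an aluminium bar 110 mm long (x) and 30 mm wide (y), its top 62 mm above the bench, on two short posts and a steel foot 120 x 70 mm, bolted down; z up
- spare_mid (a point): a second, identical transformer standing loose on the bench (not in the clamp): leave it. Same shape and size as the clamped one
- carton_mid (a point): closed cardboard carton 90 x 120 x 70 mm; point at its centre
- impeller_mid (a point): aluminium drum fan wheel, 114 mm across, 55 mm high, standing on its disc; point on its axis 27 mm up. It stands on the other side of the bench from the rest
- capacitor_mid (a point): upright aluminium can, 38 mm diameter, 61 mm high; point at its centre
- screwdriver_grip (a point): screwdriver lying flat on the bench near the robot; point on its handle

How it is judged:
By the outcome, as a careful person would: the job done as asked, in the order asked, and still so for the second after the job is handed in, with the robot touching nothing.
It also fails if it takes over 69 s, if anything falls off the work surface, if the arm or the gripper's body presses on something with over 40 N, if the wrist force passes 120 N, or if a joint passes its speed limit or range.

ROBOT

A 6-joint arm with a two-finger parallel gripper is mounted at the origin on the work surface. World frame = base frame: x ahead of the robot, y to its left, z up, the work surface at z = 0. Lengths are in m, angles in rad, forces in N, time in s.
With the tool pointing down it reaches from about 0.3 to 0.775 m from the base axis. Payload 14.6 kg.
Tool frame: the origin (TCP) lies at the very end of the fingers, on their centre line; the grasp point (between the pads) lies 19 mm behind it; y points along the fingers, z is the direction in which the jaws open and shut, and the axes are right-handed (so a half turn about y gives the same grasp; the last joint's range is limited). The gripper opens to 94 mm and grips with 3 to 60 N. Pads are 16 mm wide; open, the fingers measure 119 mm over their backs; the gripper's body (75 mm by 177 mm) begins 78 mm behind the grasp point.
Start: joints at [-1.364, 0.3, 1.521, -0, 1.321, -0.067], TCP at [0.149, -0.53, 0.205] pointing down, gripper open.
Joint ranges: [-3.03, 3.03], [-0.79, 2.21], [0.23, 2.52], [-1.04, 4.18], [0, 3.07], [-2.55, 2.55]. Speed limits (rad/s): [2.22, 2.22, 2.57, 3.14, 3.14, 3.14].

INTERFACE

Orientations are given as [roll, pitch, yaw] about the fixed x, y, z axes, in that order (R = Rz(yaw) Ry(pitch) Rx(roll)).
In Python, from station import get_obs, camera, job gives the robot as it stands.
- The arm moves only by the tool step_arm, never from a script. Its argument "targets" is a list of rows, each a list of 6 numbers: the shift along the tool's x, y, z in mm, then the turn, a rotation vector about the tool's x, y, z in degrees. In form: [[dx, dy, dz, rx, ry, rz], ...]. A call has 1 to 12 rows; each row shifts and turns the commanded pose from where the row before left it, along the tool's axes as they then stand; what a row does not reach is not made up. A row lasts 1/8 s, in which the tool goes at most 62.5 mm and 10.7 degrees, less where a joint would pass 70% of its speed; a pose out of reach is approached as far as the arm can. A call is refused whole if a number of a shift passes 62.5 or a number of a turn 10.7, either way. A call with a gripper value outside its range is refused whole. "gripper" is the opening, from -1 (shut) to 1 (fully open), set as the call begins (left out, the last holds). The fingers move at their own pace and stop on an object; "squeeze" is the grip in N (left out, the last holds). Time passes only in rows, so rows that do not move let the fingers close. It gives the time, the measured TCP pose, the force and the opening at its end, in the units of the state.
- get_obs(): the state, without advancing time (a new reading comes with each control period).
- camera(name): name is "scene" or "top" or "wrist"; returns a dict with "pixels" (420x560x3 uint8, red, green, blue), "intrinsics" (3x3 intrinsics, pixels), "k1" (the pictures are not rectified: a ray, as slopes to the right and down, at radius r is drawn at 1 + k1 r^2 times it, then the intrinsics apply), "R" (3x3) and "t" (3): a world point X has camera coordinates R X + t; the wrist camera has in their place "tool_from_camera" (4x4, takes a point from camera to tool coordinates, whose origin is the TCP and whose axes are the tool frame's). Camera axes: x right, y down, z forward; pixel columns grow to the right and rows downward; lengths in m; the calibration is good to about 2 mm. A picture is of the moment at which its call begins: read the wrist's pose just before it. There is no depth.
- job.hand_in(): hands the job in, once; it reports no verdict.
The state is a dict: "time_s": time; "qpos": joint angles; "joint_vel": joint speeds; "tau": joint torques, N m; "ee_pos": TCP position; "eef_rot": TCP orientation; "force": force on the tool from outside, world axes, zero at the start; "moment": the same for the moment, N m; "grip_width": finger opening in m.
Only numpy, scipy, OpenCV 4.12 (cv2) and the standard library are available. Lean on these libraries where they do the work, as an engineer would, in place of code of your own. Each camera call takes 0.05 s, during which the arm holds its last target.

## Working session

There is one attempt and no reset: what is moved stays moved. The work goes in short steps, Python scripts to look and compute and a tool call to move; the robot and the scene stay as the last step left them, time stands still between calls to the robot, and variables do not carry over. Pictures are saved under pics/ and viewed, and the job is handed in when it is done.

Besides the shell and the picture viewer there is one more tool, called in YAML: its name, and indented under it one key for each argument. step_arm: Moves the arm, as the interface text tells. Its arguments: {"type":"object","properties":{"targets":{"type":"array","items":{"type":"array","items":{"type":"number"}}},"gripper":{"type":"number"},"squeeze":{"type":"number"}},"required":["targets"]}

```bash
mkdir -p pics; ls
cat > h.py <<'E'
import numpy as np, cv2
from station import get_obs, camera
from scipy.spatial.transform import Rotation as Ro
def snap(name, f):
    o=get_obs(); c=camera(name); cv2.imwrite('pics/'+f+'.png', c['pixels'][:,:,::-1])
    np.savez('pics/'+f+'.npz', **{k:np.array(v) for k,v in c.items()}, ee=o['ee_pos'], rot=o['eef_rot'])
    return c,o
def load(f):
    return np.load('pics/'+f+'.npz')
def ray(d,u,v):
    K=d['intrinsics'];k1=float(d['k1'])
    dist=np.array([k1,0,0,0,0.])
    p=cv2.undistortPoints(np.array([[[u,v]]],float),K,dist)[0,0]
    r=np.array([p[0],p[1],1.])
    if 'R' in d:
        R=d['R'];t=d['t']; return -R.T@t, R.T@r
    T=d['tool_from_camera'];Rt=Ro.from_euler('xyz',d['rot']).as_matrix()
    return Rt@T[:3,3]+d['ee'], Rt@T[:3,:3]@r
def atz(d,u,v,z):
    o,r=ray(d,u,v); return o+r*(z-o[2])/r[2]
def proj(d,X):
    K=d['intrinsics'];k1=float(d['k1']);X=np.array(X,float)
    if 'R' in d: c=d['R']@X+d['t']
    else:
        T=d['tool_from_camera'];Rt=Ro.from_euler('xyz',d['rot']).as_matrix()
        c=T[:3,:3].T@(Rt.T@(X-d['ee'])-T[:3,3])
    s=c[:2]/c[2]; s=s*(1+k1*(s@s)); return K[:2,:2]@s+K[:2,2]
E
python3 - <<'E'
from h import *
for n in ['scene','top','wrist']:
    c,o=snap(n,n+'0')
    print(n,c['intrinsics'].tolist(),c['k1'])
    if 'R' in c: print((-np.array(c['R']).T@c['t']).round(3))
    else: print(np.array(c['tool_from_camera']).round(3).tolist())
print(o)
E
```

```text
pics
scene [[388.5554798081241, 0.0, 276.0213472012963], [0.0, 388.5554798081241, 206.06036739373909], [0.0, 0.0, 1.0]] -0.03590987938393671
[1.085 0.391 0.546]
top [[380.2491066630847, 0.0, 275.4739454403224], [0.0, 380.2491066630847, 207.45176493010192], [0.0, 0.0, 1.0]] -0.057858019184376636
[ 0.471 -0.002  0.897]
wrist [[315.2254048777924, 0.0, 278.9762435947934], [0.0, 315.2254048777924, 215.364818962664], [0.0, 0.0, 1.0]] -0.013734586721235672
[[0.001, 0.959, 0.285, -0.085], [0.0, -0.285, 0.959, -0.179], [1.0, -0.0, -0.001, -0.001], [0.0, 0.0, 0.0, 1.0]]
{'time_s': 0.1, 'qpos': array([-1.36362433e+00,  3.00421219e-01,  1.52155235e+00, -1.06985832e-05,
        1.32070772e+00, -6.66024194e-02]), 'joint_vel': array([ 0.00067208, -0.00179433, -0.00247367,  0.00130802, -0.0002524 ,
        0.00109231]), 'tau': array([-6.68748617e-04, -5.32647371e+01, -3.53284192e+01,  7.08742091e-02,
        2.35048332e-02, -6.08341861e-05]), 'ee_pos': array([ 0.14864308, -0.52927072,  0.20492585]), 'eef_rot': array([-1.57188324e+00,  6.21121854e-05, -2.86781562e+00]), 'force': array([-0.13400094, -0.31427727,  0.40745245]), 'moment': array([ 0.00325674, -0.04022878, -0.03733541]), 'grip_width': 0.09378871759608937}
```

View pics/top0.png

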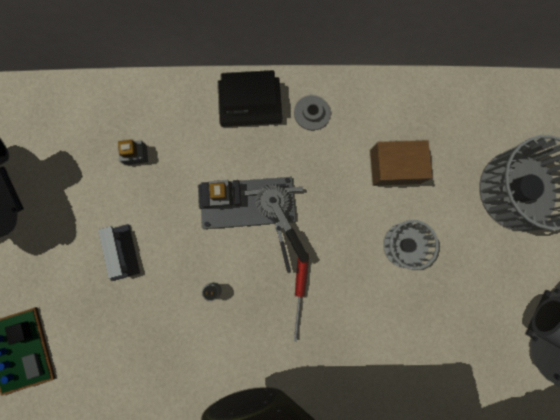

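View pics/scene0.png

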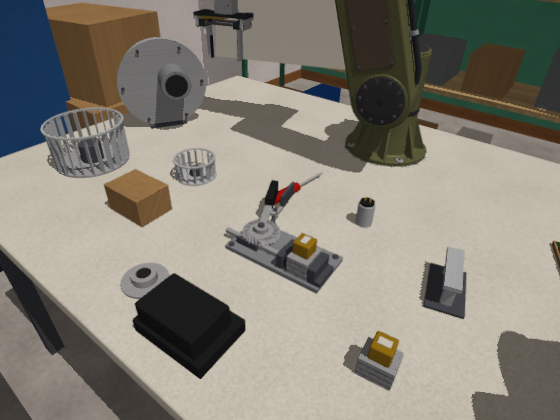

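View pics/wrist0.png

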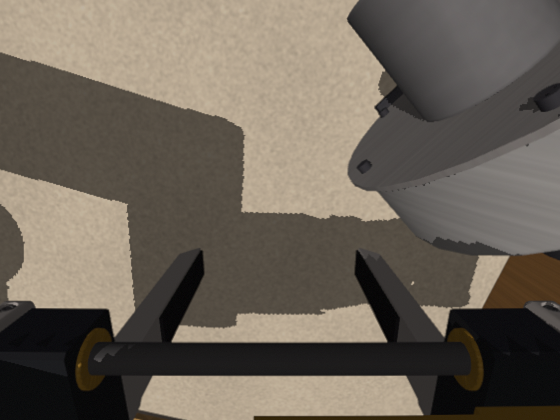

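Run:
```python
from h import *
im=cv2.imread('pics/top0.png')
cv2.imwrite('pics/top0z.png',cv2.resize(im[165:305,185:325],None,fx=4.2,fy=4.2,interpolation=cv2.INTER_CUBIC))
cv2.imwrite('pics/top0r.png',cv2.resize(im[130:290,90:190],None,fx=3.7,fy=3.7,interpolation=cv2.INTER_CUBIC))
im=cv2.imread('pics/scene0.png')
cv2.imwrite('pics/scene0z.png',cv2.resize(im[165:295,215:355],None,fx=4.5,fy=4.5,interpolation=cv2.INTER_CUBIC))
d=load('top0')
for n,u,v,z in [('wheel',273,201,.048),('xfm',219,190,.084),('rest',118,251,.062),('spare',126,147,.072),('handle',302,251,.066)]:
    print(n,atz(d,u,v,z).round(4))
```

```text
wheel [ 0.5955 -0.0148  0.048 ]
xfm [0.6159 0.1024 0.084 ]
rest [0.4874 0.3266 0.062 ]
spare [0.7188 0.3135 0.072 ]
handle [ 0.4821 -0.076   0.066 ]
```

View pics/top0z.png

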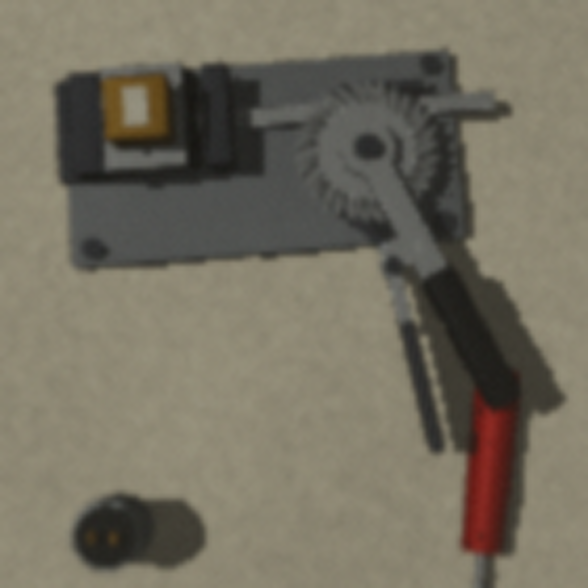

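View pics/top0r.png

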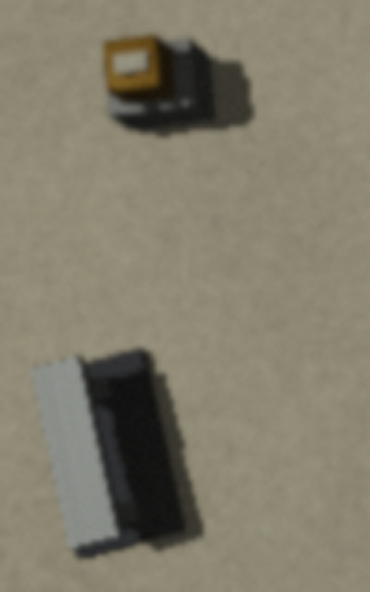

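View pics/scene0z.png

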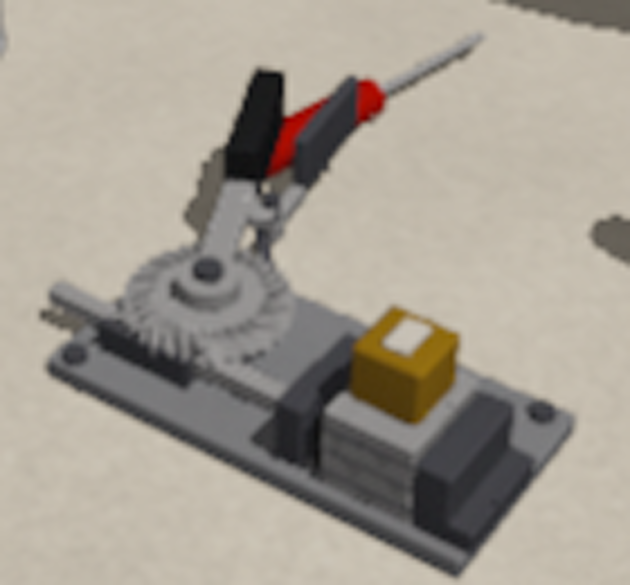

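Run:
```python
from h import *
d=load('top0')
def z(u,v,h): return atz(d,185+u/4.2-.4,165+v/4.2-.4,h).round(4)
for n,u,v,h in [('TR',452,50,.012),('BR',467,237,.012),('BL',77,267,.012),('hub',369,147,.055),('resin',137,103,.084),
 ('tl',102,77,.084),('tr',166,74,.084),('br',170,137,.084),('bl',107,141,.084),('h1',430,285,.066),('h1b',457,268,.066),('hend',490,405,.066),('hendb',518,378,.066),('trig in',405,320,.064),('trig end',436,450,.064),('sd_top',495,395,.02),('sd_bot',483,550,.02),('cap',100,540,.061)]: print(n,z(u,v,h))
def z(u,v,h): return atz(d,90+u/3.7-.4,130+v/3.7-.4,h).round(4)
for n,u,v,h in [('tl',33,364,.062),('tr',80,356,.062),('br',120,537,.062),('bl',75,550,.062)]: print(n,z(u,v,h))
s=load('scene0')
for n,u,v,h in [('hub',208,268,.055),('res l',352,348,.084),('res b',398,308,.084),('res r',459,334,.084),('res f',412,372,.084)]:
  print(n,atz(s,215+u/4.5-.4,165+v/4.5-.4,h).round(4))
```

```text
TR [ 0.6591 -0.0618  0.012 ]
BR [ 0.5528 -0.0679  0.012 ]
BL [0.5391 0.1488 0.012 ]
hub [ 0.5977 -0.0135  0.055 ]
resin [0.6179 0.1063 0.084 ]
tl [0.6317 0.1245 0.084 ]
tr [0.6329 0.0914 0.084 ]
br [0.5999 0.0892 0.084 ]
bl [0.5982 0.1216 0.084 ]
h1 [ 0.5229 -0.044   0.066 ]
h1b [ 0.5316 -0.0583  0.066 ]
hend [ 0.4604 -0.0739  0.066 ]
hendb [ 0.474  -0.0888  0.066 ]
trig in [ 0.505  -0.0308  0.064 ]
trig end [ 0.4378 -0.0456  0.064 ]
sd_top [ 0.4652 -0.0807  0.02  ]
sd_bot [ 0.3821 -0.0723  0.02  ]
cap [0.3945 0.1278 0.061 ]
tl [0.5384 0.3719 0.062 ]
tr [0.5429 0.3436 0.062 ]
br [0.4359 0.3161 0.062 ]
bl [0.4286 0.3427 0.062 ]
hub [ 0.6022 -0.0085  0.055 ]
res l [0.6346 0.0937 0.084 ]
res b [0.6018 0.0938 0.084 ]
res r [0.5999 0.1227 0.084 ]
res f [0.6315 0.1208 0.084 ]
```

step_arm:
  targets:
    - [-25, 0, -19, 0, 0, 0]
    - [-38, 0, -29, 0, 0, 0]
    - [-40, 0, -31, 0, 0, 0]
    - [-40, 0, -31, 0, 0, 0]
    - [-40, 0, -31, 0, 0, 0]
    - [-40, 0, -31, 0, 0, 0]
    - [-40, 0, -31, 0, 0, 0]
    - [-40, 0, -31, 0, 0, 0]
    - [-40, 0, -31, 0, 0, 0]
    - [-40, 0, -31, 0, 0, 0]
    - [-38, 0, -29, 0, -5.7, 0]
    - [-30, 0, -22, 0, -5.8, 0]

```text
time_s: 1.65
ee_pos: [0.4868, -0.0697, 0.2052]
eef_rot: [-1.571, -0.0, -2.663]
force: [-0.9, -0.5, 0.6]
grip_width: 0.0942
```

step_arm:
  targets:
    - [0, 0, 0, 0, 0, 0]
    - [0, 0, 0, 0, 0, 0]

```text
time_s: 1.9
ee_pos: [0.4857, -0.0716, 0.2052]
eef_rot: [-1.571, -0.001, -2.668]
force: [-0.7, 0.6, 0.4]
grip_width: 0.0941
```

Run:
```python
from h import *
c,o=snap('wrist','w1'); print(o['time_s'],o['ee_pos'],o['eef_rot'],o['qpos'].round(3),o['force'])
```

```text
1.9 [ 0.48572598 -0.07164164  0.20520978] [-1.57107375e+00 -5.10682036e-04 -2.66798532e+00] [-0.221  0.169  1.683 -0.     1.29   0.876] [-0.67166793  0.57947313  0.41220216]
```

View pics/w1.png

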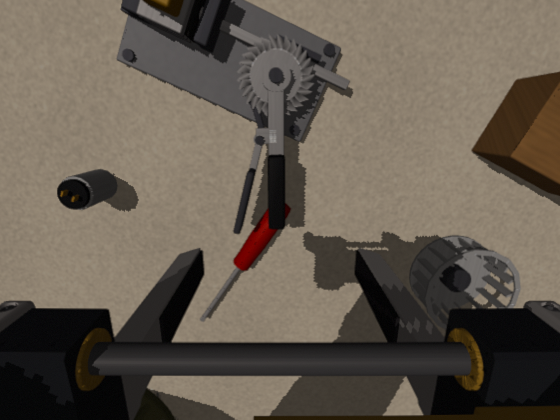

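Run:
```python
from h import *
im=cv2.imread('pics/w1.png')
cv2.imwrite('pics/w1z.png',cv2.resize(im[110:330,190:330],None,fx=2.7*2*.95/2*1,fy=2.7*.95,interpolation=cv2.INTER_CUBIC))
d=load('w1')
for n,u,v,h in [('hub',277,75,.055),('h in l',268,156,.066),('h in r',284,156,.066),('h out l',270,228,.066),('h out r',285,227,.066),('trig in',251,170,.064),('trig out',237,231,.064),('sd tip end',287,207,.02),('sd other',240,266,.02),('cap',73,193,.061),('sdshaft end',205,319,.008)]:
    p=atz(d,u,v,h); q=p[:2]-d['ee'][:2]; yaw=float(d['rot'][2]); c,s=np.cos(yaw),np.sin(yaw)
    print(n,p.round(4),'tool x,z',round(q@[c,s],4),round(q@[-s,c],4))
```

```text
hub [ 0.5988 -0.011   0.055 ] tool x,z -0.1283 -0.0024
h in l [ 0.5268 -0.0377  0.066 ] tool x,z -0.0521 -0.0115
h in r [ 0.5341 -0.0519  0.066 ] tool x,z -0.052 0.0045
h out l [ 0.4599 -0.0735  0.066 ] tool x,z 0.0239 -0.0101
h out r [ 0.4682 -0.0872  0.066 ] tool x,z 0.0228 0.0059
trig in [ 0.5061 -0.0286  0.064 ] tool x,z -0.0378 -0.029
trig out [ 0.44   -0.0437  0.064 ] tool x,z 0.028 -0.0458
sd tip end [ 0.4782 -0.0856  0.02  ] tool x,z 0.0131 0.009
sd other [ 0.3824 -0.0684  0.02  ] tool x,z 0.0905 -0.05
cap [0.3983 0.1284 0.061 ] tool x,z -0.0134 -0.2179
sdshaft end [ 0.2814 -0.0605  0.008 ] tool x,z 0.1768 -0.1031
```

View pics/w1z.png

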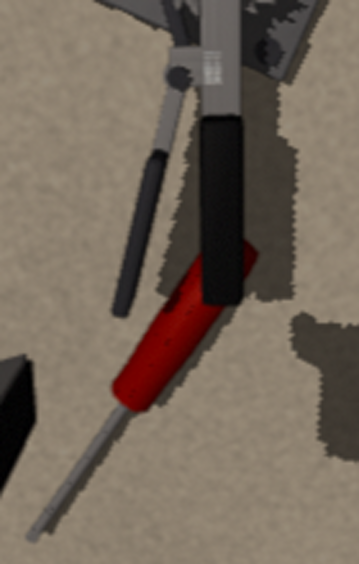

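step_arm:
  targets:
    - [-7, 20, -3, 0, 0, 0]
    - [-7, 35, -3, 0, 0, 0]
    - [-6, 40, -3, 0, 0, 0]
    - [0, 35, -0.5, 0, 0, 0]
    - [0, 20, 0, 0, 0, 0]
    - [0, 15, 0, 0, 0, 0]
    - [0, 10, 0, 0, 0, 0]
    - [0, 0, 0, 0, 0, 0]
    - [0, 0, 0, 0, 0, 0]

```text
time_s: 3.08
ee_pos: [0.4999, -0.0539, 0.0311]
eef_rot: [-1.57, 0.001, -2.667]
force: [-0.2, 0.5, 0.1]
grip_width: 0.0941
```

Run:
```python
from h import *
c,o=snap('wrist','w2'); print(o['time_s'],o['ee_pos'],o['eef_rot'],o['qpos'].round(3),o['force'])
```

```text
3.075 [ 0.49988425 -0.05389992  0.03110438] [-1.57013071e+00  8.40327272e-04 -2.66722132e+00] [-0.18   0.42   1.812 -0.     0.909  0.916] [-0.2010513   0.45528141  0.1470387 ]
```

View pics/w2.png

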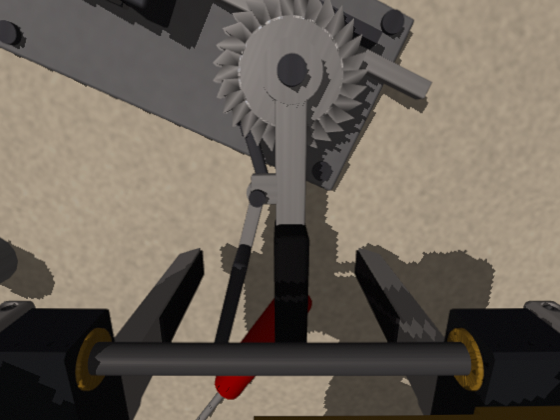

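Run:
```python
from h import *
d=load('w2')
for n,u,v,h in [('hub',292,70,.055),('h in l',274,227,.066),('h in r',308,227,.066),('lever l',278,120,.055),('lever r',305,120,.055),('trig in l',239,246,.064)]:
    p=atz(d,u,v,h); q=p[:2]-d['ee'][:2]; yaw=float(d['rot'][2]); c,s=np.cos(yaw),np.sin(yaw)
    print(n,p.round(4),'tool x,z',round(q@[c,s],4),round(q@[-s,c],4))
```

```text
hub [ 0.598  -0.0097  0.055 ] tool x,z -0.1075 0.0055
h in l [ 0.5307 -0.0349  0.066 ] tool x,z -0.0361 -0.0028
h in r [ 0.5382 -0.0495  0.066 ] tool x,z -0.0361 0.0136
lever l [ 0.5757 -0.014   0.055 ] tool x,z -0.0857 -0.0009
lever r [ 0.5815 -0.0253  0.055 ] tool x,z -0.0857 0.0119
trig in l [ 0.5132 -0.0241  0.064 ] tool x,z -0.0254 -0.0204
```

step_arm:
  targets:
    - [0, 0, 0, 0, 0, 0]
    - [0, 0, 0, 0, 0, 0]
    - [0, 0, 0, 0, 0, 0]
    - [0, 0, 0, 0, 0, 0]
    - [0, 0, 0, 0, 0, 0]
    - [0, 0, 0, 0, 0, 0]
  gripper: -1
  squeeze: 40

```text
time_s: 3.88
ee_pos: [0.4988, -0.0534, 0.0302]
eef_rot: [-1.572, -0.001, -2.667]
force: [-5.4, 3.7, 1.2]
grip_width: 0.0376
```

step_arm:
  targets:
    - [0, 0, 0, 0, 0, 0]
    - [0, 0, 0, 0, 0, 0]
    - [0, 0, 0, 0, 0, 0]

```text
time_s: 4.25
ee_pos: [0.4989, -0.0541, 0.0301]
eef_rot: [-1.571, -0.002, -2.667]
force: [-4.3, -2.8, -1.3]
grip_width: 0.0299
```

Run:
```python
from h import *
c,o=snap('wrist','w3'); print(o['time_s'],o['ee_pos'],o['eef_rot'],o['grip_width'],o['force'],o['moment'])
```

```text
4.25 [ 0.49888999 -0.05410724  0.03009729] [-1.57112176e+00 -1.60666538e-03 -2.66679511e+00] 0.029867910451055444 [-4.28008726 -2.82825279 -1.26402707] [-0.30022962  0.76763613  0.23038452]
```

View pics/w3.png

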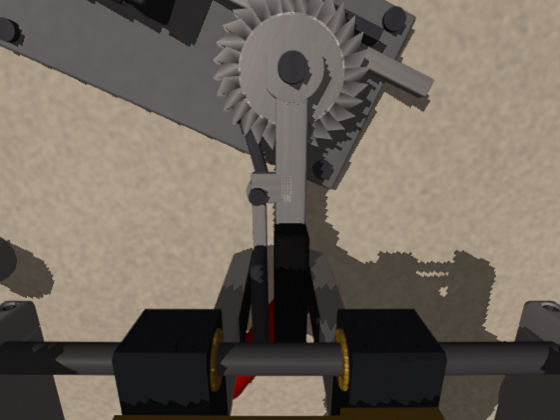

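step_arm:
  targets:
    - [0.1, 0, 1.6, 0, -0.86, 0]
    - [0.1, 0, 1.6, 0, -0.86, 0]
    - [0.1, 0, 1.6, 0, -0.86, 0]
    - [0, 0, 0, 0, 0, 0]

```text
time_s: 4.8
ee_pos: [0.5005, -0.0573, 0.0301]
eef_rot: [-1.574, -0.001, -2.622]
force: [-8.6, 8.8, 3.5]
grip_width: 0.0301
```

Run:
```python
from h import *
c,o=snap('wrist','w4'); print(o['time_s'],o['ee_pos'],o['eef_rot'],o['grip_width'],o['force'],o['moment'])
im=cv2.imread('pics/w4.png');cv2.imwrite('pics/w4z.png',cv2.resize(im[0:260,200:400],None,fx=2.3,fy=2.3,interpolation=cv2.INTER_CUBIC))
```

```text
4.8 [ 0.50049357 -0.05729339  0.03012807] [-1.57366597e+00 -1.43088559e-03 -2.62231744e+00] 0.030112422616690147 [-8.61919056  8.8353053   3.50468091] [ 1.21525761  1.43884036 -0.59987909]
```

View pics/w4z.png

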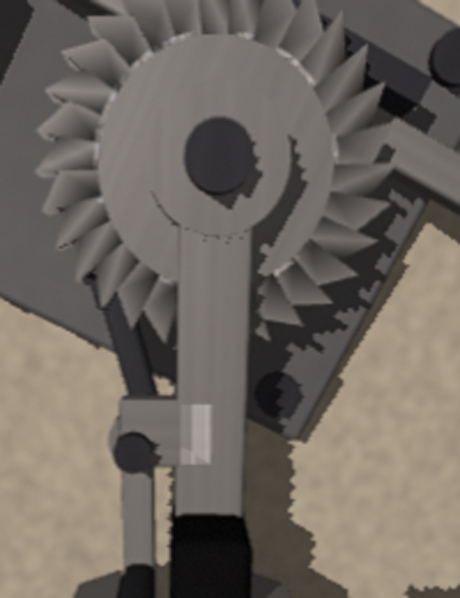

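step_arm:
  targets:
    - [0.1, 0, 1.5, 0, -0.7, 0]
    - [0.1, 0, 1.5, 0, -0.7, 0]
    - [0, 0, 0, 0, 0, 0]

```text
time_s: 5.22
ee_pos: [0.5017, -0.0597, 0.0301]
eef_rot: [-1.574, -0.001, -2.598]
force: [-9.3, 10.8, 5.9]
grip_width: 0.0297
```

Run:
```python
from h import *
c,o=snap('wrist','w5'); print(o['time_s'],o['ee_pos'],o['eef_rot'],o['grip_width'],o['force'],o['moment'])
a=[cv2.resize(cv2.imread(f'pics/{f}.png')[80:230,210:330],None,fx=3.2/1.5,fy=3.2/1.5,interpolation=cv2.INTER_CUBIC) for f in ('w3','w4','w5')]
cv2.imwrite('pics/cmp.png',np.hstack(a))
```

```text
5.225 [ 0.50169629 -0.05972794  0.03013173] [-1.57416774e+00 -1.44547199e-03 -2.59772831e+00] 0.02965239935257186 [-9.32541363 10.77283174  5.93550578] [ 1.60027592  1.65584006 -0.53263904]
```

View pics/cmp.png

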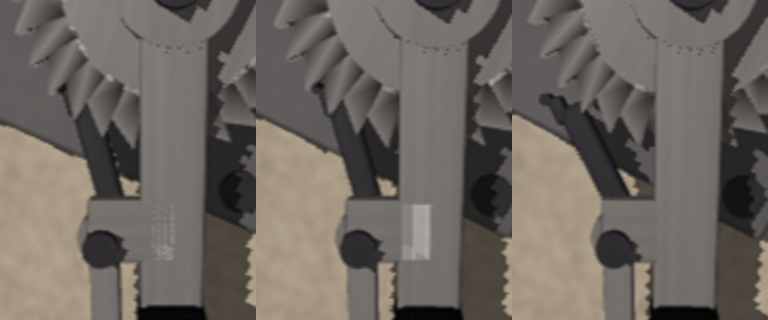

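step_arm:
  targets:
    - [-0.3, 0, -3.7, 0, 2, 0]
    - [-0.9, 0, -7.5, 0, 4, 0]
    - [-0.9, 0, -7.5, 0, 4, 0]
    - [-0.9, 0, -7.5, 0, 4, 0]
    - [-0.9, 0, -7.5, 0, 4, 0]
    - [-0.9, 0, -7.5, 0, 4, 0]
    - [-0.9, 0, -7.5, 0, 4, 0]
    - [-0.9, 0, -7.5, 0, 4, 0]
    - [-0.9, 0, -7.5, 0, 4, 0]
    - [-0.9, 0, -7.5, 0, 4, 0]
    - [-0.9, 0, -7.5, 0, 4, 0]
    - [-0.3, 0, -3.7, 0, 2, 0]

```text
time_s: 6.78
ee_pos: [0.4949, 0.0217, 0.0301]
eef_rot: [-1.572, -0.005, 2.916]
force: [-14.2, 13.9, 8.4]
grip_width: 0.0294
```

Run:
```python
from h import *
c,o=snap('wrist','w6'); print(o['time_s'],o['ee_pos'],o['eef_rot'],o['grip_width'],o['force'],o['moment'],o['qpos'].round(2))
```

```text
6.775 [0.49487877 0.02173714 0.03013003] [-1.57241009 -0.00469714  2.91594205] 0.029351136633533517 [-14.21855845  13.85496195   8.42614594] [ 2.55288226  2.23971861 -0.4978086 ] [-0.03  0.41  1.83  0.    0.91  1.76]
```

View pics/w6.png

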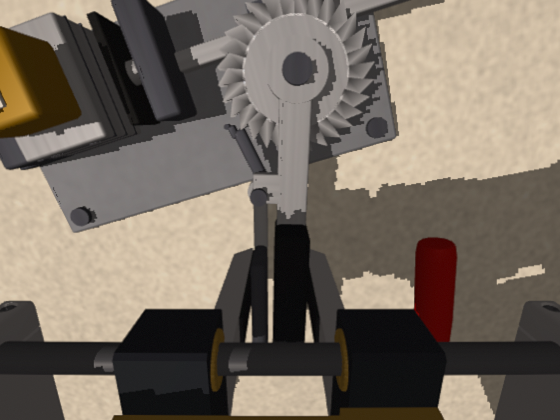

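step_arm:
  targets:
    - [-0.3, 0, -7.5, 0, 4, 0]
    - [-0.3, 0, -7.5, 0, 4, 0]
    - [-0.3, 0, -5.5, 0, 3, 0]
    - [0, 0, 0, 0, 0, 0]

```text
time_s: 7.32
ee_pos: [0.5028, 0.0405, 0.0301]
eef_rot: [-1.572, -0.002, 2.725]
force: [-4.6, 9.5, -0.1]
grip_width: 0.0293
```

Run:
```python
from h import *
c,o=snap('wrist','w7'); print(o['time_s'],o['ee_pos'],o['eef_rot'],o['grip_width'],o['force'],o['moment'],o['qpos'].round(2))
y=float(o['eef_rot'][2]);F=o['force'];print('x',F[0]*np.cos(y)+F[1]*np.sin(y),'z',-F[0]*np.sin(y)+F[1]*np.cos(y), y-2*np.pi)
```

```text
7.325 [0.5027773  0.04052012 0.03014949] [-1.57195883e+00 -1.91574068e-03  2.72492038e+00] 0.02926441092872177 [-4.63558261  9.51374617 -0.05296295] [ 2.13975436  0.71595724 -0.45321047] [0.01 0.43 1.81 0.   0.91 1.99]
x 8.089366252088723 z -6.82364609664039 -3.5582649245971543
```

View pics/w7.png

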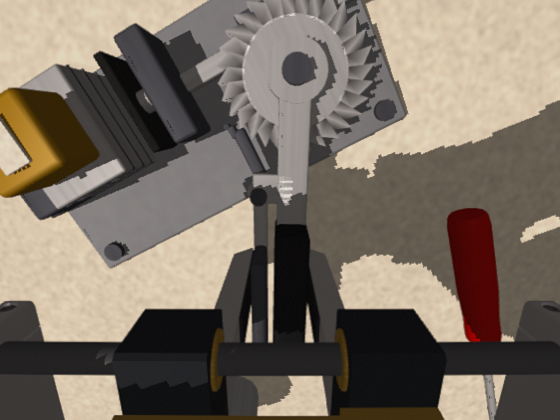

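step_arm:
  targets:
    - [-0.2, 0, -3.0, 0, 1.7, 0]
    - [0, 0, -1.0, 0, 0.3, 0]
    - [0, 0, 0, 0, 0, 0]

```text
time_s: 7.75
ee_pos: [0.5032, 0.041, 0.03]
eef_rot: [-1.566, -0.003, 2.692]
force: [-16.0, -19.1, 8.4]
grip_width: 0.0299
```

Run:
```python
from h import *
o=get_obs(); print(o['time_s'],o['ee_pos'],o['eef_rot'],o['grip_width'],o['force'],o['moment'],o['qpos'].round(2))
y=float(o['eef_rot'][2]);F=o['force'];print('x',F[0]*np.cos(y)+F[1]*np.sin(y),'z',-F[0]*np.sin(y)+F[1]*np.cos(y), y-2*np.pi)
```

```text
7.75 [0.50324399 0.04095546 0.03002876] [-1.56609312 -0.00305247  2.69171193] 0.029850575580906757 [-16.04697222 -19.06470931   8.43718267] [-2.55651704  2.48084836  0.53557138] [ 0.01  0.43  1.8  -0.    0.92  2.03]
x 6.159838169912883 z 24.14590756356199 -3.5914733803359296
```

step_arm:
  targets:
    - [0.5, 0, 2.0, 0, -0.5, 0]
    - [0, 0, 0, 0, 0, 0]
    - [0, 0, 0, 0, 0, 0]

```text
time_s: 8.12
ee_pos: [0.5031, 0.0408, 0.0301]
eef_rot: [-1.569, -0.001, 2.7]
force: [-5.5, -6.2, -0.4]
grip_width: 0.0298
```

step_arm:
  targets:
    - [0, 0, 0, 0, 0, 0]
    - [0, 0, 0, 0, 0, 0]
    - [0, 0, 0, 0, 0, 0]
    - [0, 0, 0, 0, 0, 0]
    - [0, 0, 0, 0, 0, 0]
    - [0, 0, 0, 0, 0, 0]
    - [0, 0, 0, 0, 0, 0]
    - [0, 0, 0, 0, 0, 0]
  gripper: 1

```text
time_s: 9.12
ee_pos: [0.5038, 0.0412, 0.0305]
eef_rot: [-1.571, 0.0, 2.699]
force: [-0.1, -1.3, -0.4]
grip_width: 0.0939
```

Run:
```python
from h import *
c,o=snap('wrist','w8'); print(o['time_s'],o['ee_pos'],o['eef_rot'],o['grip_width'],o['force'],o['moment'],o['qpos'].round(2))
```

```text
9.125 [0.50375762 0.04123619 0.03046163] [-1.57081662e+00  2.79220661e-05  2.69945448e+00] 0.09391234801424903 [-0.13474508 -1.2532462  -0.38406077] [0.03014194 0.04689718 0.02337034] [0.01 0.43 1.8  0.   0.91 2.02]
```

View pics/w8.png

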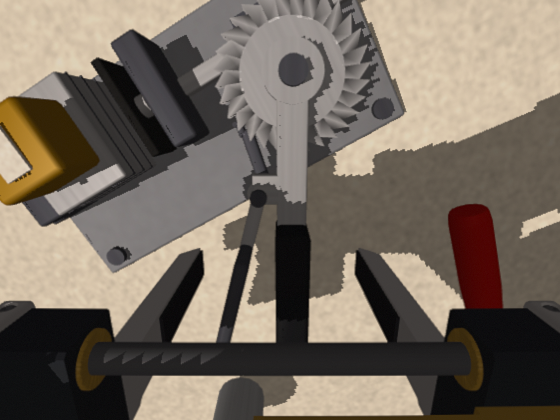

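step_arm:
  targets:
    - [0, -20, 0, 0, 0, 0]
    - [0, -40, 0, 0, 0, 0]
    - [0, -50, 0, 0, 0, 0]
    - [-15, -40, -20, 0, 0, 0]
    - [-25, -20, -40, 0, 0, 0]
    - [-20, 0, -30, 0, 0, 0]
    - [-10, 0, -15, 0, -5, 0]
    - [0, 0, 0, 0, -8, 0]
    - [0, 0, 0, 0, -8, 0]
    - [0, 0, 0, 0, -8, 0]
    - [0, 0, 0, 0, 0, 0]
    - [0, 0, 0, 0, 0, 0]

```text
time_s: 10.68
ee_pos: [0.6119, 0.1062, 0.2004]
eef_rot: [-1.571, -0.0, -3.081]
force: [0.3, 0.5, -0.2]
grip_width: 0.0941
```

Run:
```python
from h import *
c,o=snap('wrist','w9'); print(o['time_s'],o['ee_pos'],o['eef_rot'],o['force'],o['qpos'].round(2))
```

```text
10.675 [0.61190527 0.10618089 0.20039365] [-1.57075112e+00 -1.50184475e-04 -3.08065522e+00] [ 0.28447248  0.47465615 -0.23696051] [ 0.11  0.46  1.31 -0.    1.37  1.62]
```

View pics/w9.png

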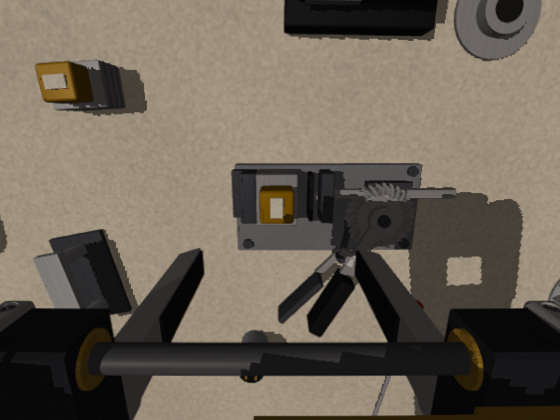

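Run:
```python
from h import *
im=cv2.imread('pics/w9.png')
a=cv2.resize(im[150:260,220:330],None,fx=5,fy=5,interpolation=cv2.INTER_CUBIC)
cv2.imwrite('pics/w9a.png',a)
b=cv2.resize(im[220:330,25:135],None,fx=5,fy=5,interpolation=cv2.INTER_CUBIC)
cv2.imwrite('pics/w9b.png',b)
```

```text
(no output)
```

View pics/w9a.png

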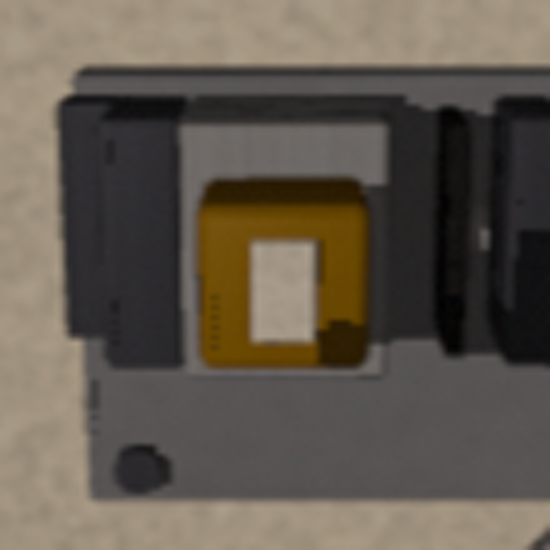

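View pics/w9b.png

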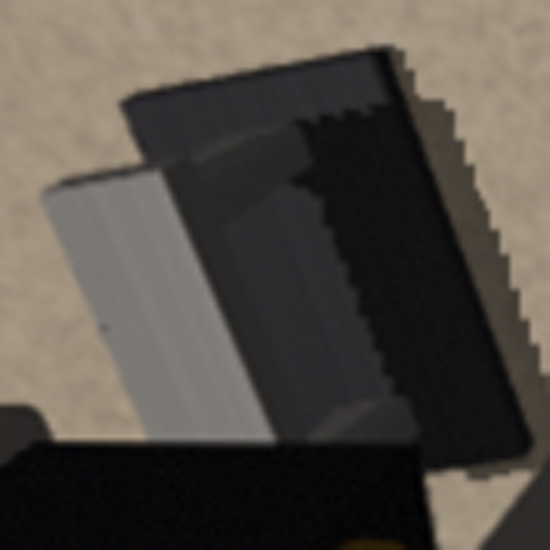

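Run:
```python
from h import *
d=load('w9')
def P(u,v,h,ox,oy): return atz(d,ox+u/5-.4,oy+v/5-.4,h)
def rep(n,p):
    q=p[:2]-d['ee'][:2]; yaw=float(d['rot'][2]); c,s=np.cos(yaw),np.sin(yaw)
    print(n,p.round(4),'tool x,z',round(q@[c,s],4),round(q@[-s,c],4))
for n,u,v,h in [('tl',200,204,.084),('tr',366,201,.084),('br',368,363,.084),('bl',203,365,.084),('label',284,291,.084),('core tl',180,122,.054),('core tr',388,121,.054),('core br',384,374,.054),('core bl',187,374,.054)]: rep(n,P(u,v,h,220,150))
for n,u,v,h in [('rest tl',43,190,.062),('tr',163,167,.062),('edge l',148,440,.062),('edge r',276,440,.062)]: rep(n,P(u,v,h,25,220))
```

```text
tl [0.6323 0.1271 0.084 ] tool x,z -0.0216 -0.0196
tr [0.6348 0.0954 0.084 ] tool x,z -0.0222 0.0121
br [0.6024 0.0927 0.084 ] tool x,z 0.0103 0.0129
bl [0.6    0.1251 0.084 ] tool x,z 0.0107 -0.0196
label [0.6161 0.11   0.084 ] tool x,z -0.0044 -0.0036
core tl [0.6429 0.1335 0.054 ] tool x,z -0.0326 -0.0253
core tr [0.6457 0.0904 0.054 ] tool x,z -0.0328 0.0178
core br [0.5906 0.087  0.054 ] tool x,z 0.0225 0.0178
core bl [0.588  0.1298 0.054 ] tool x,z 0.0225 -0.025
rest tl [0.537 0.375 0.062] tool x,z 0.0584 -0.2729
tr [0.5442 0.3473 0.062 ] tool x,z 0.0529 -0.2448
edge l [0.4746 0.3608 0.062 ] tool x,z 0.1216 -0.2625
edge r [0.4766 0.3307 0.062 ] tool x,z 0.1214 -0.2323
```

step_arm:
  targets:
    - [-2, 25, -2, 0, 0, 0]
    - [-3, 45, -1.7, 0, 0, 0]
    - [-0.2, 40, 0, 0, 0, 0]
    - [0, 20, 0, 0, 0, 0]
    - [0, 13, 0, 0, 0, 0]
    - [0, 0, 0, 0, 0, 0]
    - [0, 0, 0, 0, 0, 0]

```text
time_s: 11.6
ee_pos: [0.6176, 0.1103, 0.0588]
eef_rot: [-1.571, 0.002, -3.078]
force: [1.0, -0.5, 0.1]
grip_width: 0.094
```

step_arm:
  targets:
    - [0, 0, 0, 0, 0, 0]
    - [0, 0, 0, 0, 0, 0]
    - [0, 0, 0, 0, 0, 0]
    - [0, 0, 0, 0, 0, 0]
    - [0, 0, 0, 0, 0, 0]
    - [0, 0, 0, 0, 0, 0]
    - [0, 0, 0, 0, 0, 0]
    - [0, 0, 0, 0, 0, 0]
  gripper: -1
  squeeze: 35

```text
time_s: 12.6
ee_pos: [0.6171, 0.1093, 0.0576]
eef_rot: [-1.57, 0.0, -3.078]
force: [1.1, -5.1, 1.0]
grip_width: 0.0341
```

Run:
```python
from h import *
c,o=snap('wrist','w10'); print(o['time_s'],o['ee_pos'],o['eef_rot'],o['grip_width'],o['force'],o['qpos'].round(2))
```

```text
12.6 [0.61705005 0.10929447 0.05755936] [-1.56950235e+00  8.43283705e-05 -3.07787415e+00] 0.0340666698486565 [ 1.06705741 -5.05900321  0.98131269] [ 0.12  0.62  1.42 -0.    1.1   1.63]
```

View pics/w10.png

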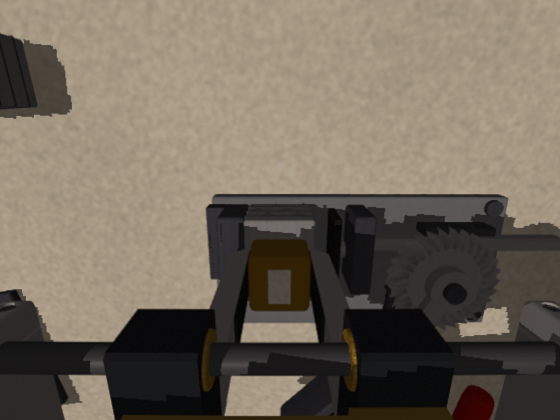

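step_arm:
  targets:
    - [0, 0, 0.8, 0, 0, 0]
    - [0, -4, 0, 0, 0, 0]
    - [0, -10, 0, 0, 0, 0]
    - [0, -20, 0, 0, 0, 0]
    - [0, -30, 0, 0, 0, 0]
    - [0, -30, 0, 0, 0, 0]
    - [0, -26, 0, 0, 0, 0]
    - [0, 0, 0, 0, 0, 0]

```text
time_s: 13.65
ee_pos: [0.6178, 0.1098, 0.1806]
eef_rot: [-1.571, 0.005, -3.077]
force: [-0.1, -0.3, -4.5]
grip_width: 0.0335
```

Run:
```python
from h import *
c,o=snap('wrist','w11'); print(o['time_s'],o['ee_pos'],o['eef_rot'],o['grip_width'],o['force'],o['moment'])
c,o=snap('scene','s11')
```

```text
13.65 [0.61783859 0.10980144 0.18063662] [-1.57138086  0.00508894 -3.07732597] 0.03345266437964759 [-0.05310555 -0.29265845 -4.49598687] [0.07907779 0.02578119 0.0289748 ]
```

View pics/s11.png

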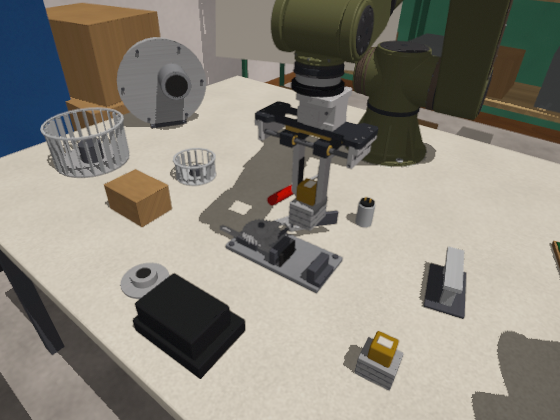

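View pics/w11.png

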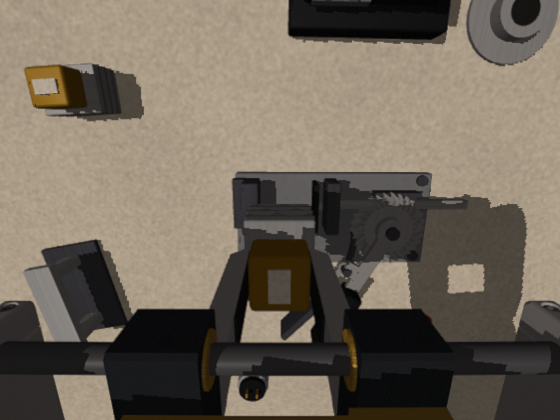

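step_arm:
  targets:
    - [12, -4, -15, 0, 0, 0]
    - [22, -6, -27, 0, 0, 0]
    - [28, -6, -34, 0, 0, 0]
    - [28, -6, -34, 0, 0, 0]
    - [28, -4, -34, 0, 0, 0]
    - [28, -4, -34, 0, 0, 0]
    - [24, 0, -30, 0, 0, 0]
    - [15, 0, -20, 0, -3, 0]
    - [0, 0, 0, 0, -4, 0]
    - [0, 0, 0, 0, -3.8, 0]
    - [0, 0, 0, 0, 0, 0]
    - [0, 0, 0, 0, 0, 0]

```text
time_s: 15.25
ee_pos: [0.4173, 0.3252, 0.2072]
eef_rot: [-1.571, -0.001, -2.89]
force: [-0.0, -0.3, -3.9]
grip_width: 0.0337
```

Run:
```python
from h import *
c,o=snap('wrist','w12'); print(o['time_s'],o['ee_pos'],o['eef_rot'],o['grip_width'],o['force'],o['qpos'].round(2))
```

```text
15.25 [0.41727798 0.32518119 0.20717981] [-1.57069559e+00 -5.44797467e-04 -2.89040757e+00] 0.03373609562552598 [-0.01328445 -0.34993248 -3.90580143] [0.59 0.25 1.58 0.   1.31 1.91]
```

View pics/w12.png

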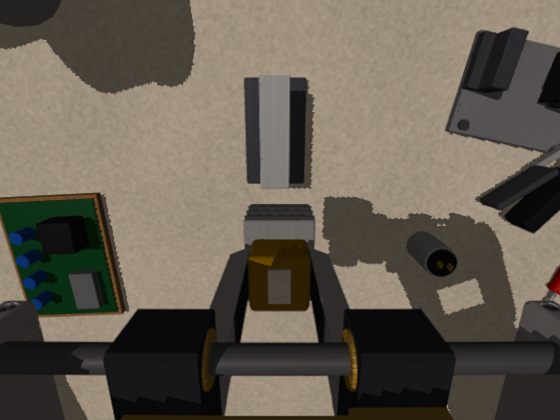

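Run:
```python
from h import *
im=cv2.imread('pics/w12.png')
cv2.imwrite('pics/w12a.png',cv2.resize(im[60:330,220:340],None,fx=2.2*2,fy=2.2,interpolation=cv2.INTER_CUBIC))
```

```text
(no output)
```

View pics/w12a.png

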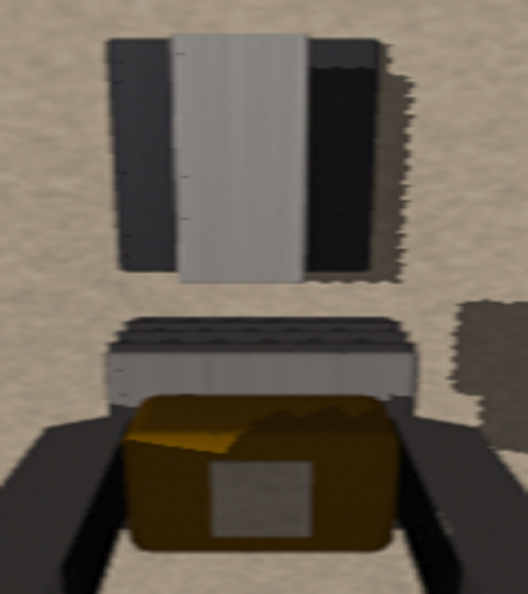

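Run:
```python
from h import *
d=load('w12')
yaw=float(d['rot'][2]); c,s=np.cos(yaw),np.sin(yaw)
def rep(n,u,v,h):
    p=atz(d,220+u/4.4-.4,60+v/2.2-.3,h); q=p[:2]-d['ee'][:2]
    r=np.array([q@[c,s],q@[-s,c]])*1e3; print(n,p.round(4),'tool x,z',r.round(1)); return r
z=d['ee'][2]
R=[rep(n,u,v,.062) for n,u,v in [('TL',171,34),('TR',306,34),('BR',304,282),('BL',179,282)]]
print('centre',np.mean(R,0))
F=[rep(n,u,v,.01) for n,u,v in [('foot TL',107,40),('TR',380,40),('BR',371,270),('BL',121,270)]]
for n,u,v,h in [('label',261,499,z+.0264),('res top near l',130,550,z+.0264),('near r',393,550,z+.0264),('res top far',260,440,z+.0264),('core far l',108,352,z-.0036),('core far r',416,352,z-.0036)]: rep(n,u,v,h)
```

```text
TL [0.5356 0.3764 0.062 ] tool x,z [-127.4  -20.2]
TR [0.5428 0.3482 0.062 ] tool x,z [-127.3    8.9]
BR [0.4373 0.3207 0.062 ] tool x,z [-18.3   9.4]
BL [0.4299 0.3495 0.062 ] tool x,z [-18.3 -20.4]
centre [-72.81739527  -5.58853166]
foot TL [0.5347 0.3961 0.01  ] tool x,z [-131.4  -39.5]
TR [0.5517 0.3297 0.01  ] tool x,z [-131.3   29.1]
BR [0.4384 0.3003 0.01  ] tool x,z [-14.3  29.3]
BL [0.4214 0.3669 0.01  ] tool x,z [-14.3 -39.4]
label [0.4162 0.3257 0.2336] tool x,z [ 1.  -0.8]
res top near l [0.398  0.3382 0.2336] tool x,z [ 15.4 -17.4]
near r [0.4063 0.306  0.2336] tool x,z [15.4 15.9]
res top far [0.4315 0.3298 0.2336] tool x,z [-14.9  -0.9]
core far l [0.4386 0.3533 0.2036] tool x,z [-27.7 -21.9]
core far r [0.4492 0.3121 0.2036] tool x,z [-27.7  20.6]
```

step_arm:
  targets:
    - [-13, 0, -1, 0, 0, 0]
    - [-25, 0, -2, 0, 0, 0]
    - [-25, 10, -2, 0, 0, 0]
    - [-10, 20, 0, 0, 0, 0]
    - [0, 25, 0, 0, 0, 0]
    - [0, 20, 0, 0, 0, 0]
    - [0, 12, 0, 0, 0, 0]
    - [0, 6, 0, 0, 0, 0]
    - [0, 0, 0, 0, 0, 0]
    - [0, 0, 0, 0, 0, 0]

```text
time_s: 16.55
ee_pos: [0.4874, 0.3484, 0.1152]
eef_rot: [-1.571, 0.001, -2.889]
force: [-0.1, 0.5, -4.1]
grip_width: 0.0339
```

Run:
```python
from h import *
c,o=snap('scene','s13'); print(o['time_s'],o['ee_pos'],o['eef_rot'],o['grip_width'],o['force'])
d0=load('w12'); q=(np.array(o['ee_pos'])-d0['ee'])[:2]; y=float(d0['rot'][2]); print('moved x,z',q@[np.cos(y),np.sin(y)],q@[-np.sin(y),np.cos(y)])
im=cv2.imread('pics/s13.png');cv2.imwrite('pics/s13z.png',cv2.resize(im[200:330,400:500],None,fx=4,fy=4,interpolation=cv2.INTER_CUBIC))
```

```text
16.55 [0.48744406 0.34836287 0.11516407] [-1.57115274e+00  1.05636494e-03 -2.88911180e+00] 0.03385943251156326 [-0.13278468  0.46379912 -4.13934569]
moved x,z -0.07372601994285582 -0.005014286107058779
```

View pics/s13z.png

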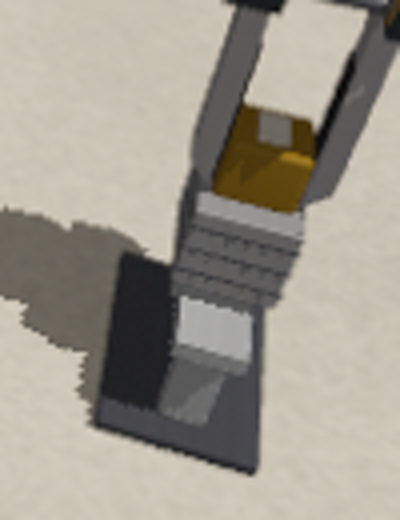

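Run:
```python
from h import *
d=load('s13')
def P(u,v,h): return atz(d,400+u/4-.4,200+v/4-.4,h)
a=P(180,349,.062);b=P(250,366,.062);m=(a+b)/2
t1=P(172,291,.0696);t2=P(277,307,.0696);t=(t1+t2)/2
ang=-2.889+np.pi;u=np.array([np.cos(ang),np.sin(ang)]);n=np.array([-u[1],u[0]])
print(a,b,t1,t2, 'bar end along',m[:2]@u,'across',m[:2]@n,'core',t[:2]@u,t[:2]@n)
tc=np.array([.4874,.3484]); print(tc@u,tc@n)
```

```text
[0.5465712  0.34829385 0.062     ] [0.53771147 0.37510045 0.062     ] [0.52304853 0.33497759 0.0696    ] [0.5040954  0.37458716 0.0696    ] bar end along 0.6153315715431552 across 0.2147303290081989 core 0.5859406636088121 0.21517489881435375
0.5590041416079083 0.21553581991215653
```

step_arm:
  targets:
    - [0, 3, 0, 0, 0, 0]
    - [0, 2, 0, 0, 0, 0]
    - [0, 1, 0, 0, 0, 0]
    - [0, 0.7, 0, 0, 0, 0]
    - [0, 0, 0, 0, 0, 0]
    - [0, 0, 0, 0, 0, 0]

```text
time_s: 17.35
ee_pos: [0.4872, 0.3482, 0.1078]
eef_rot: [-1.571, 0.0, -2.889]
force: [-0.6, -0.0, -4.9]
grip_width: 0.0341
```

step_arm:
  targets:
    - [0, 0.5, 0, 0, 0, 0]
    - [0, 0.5, 0, 0, 0, 0]
    - [0, 0, 0, 0, 0, 0]
    - [0, 0, 0, 0, 0, 0]

```text
time_s: 17.85
ee_pos: [0.4873, 0.3482, 0.1075]
eef_rot: [-1.571, 0.001, -2.889]
force: [-3.4, -2.6, 5.7]
grip_width: 0.0338
```

step_arm:
  targets:
    - [0, -0.5, 0, 0, 0, 0]
    - [0, 0, 0, 0, 0, 0]
    - [0, 0, 0, 0, 0, 0]

```text
time_s: 18.23
ee_pos: [0.4873, 0.3482, 0.1075]
eef_rot: [-1.571, 0.0, -2.889]
force: [-1.8, -2.1, 4.1]
grip_width: 0.0338
```

step_arm:
  targets:
    - [0, 0, 0, 0, 0, 0]
    - [0, 0, 0, 0, 0, 0]
    - [0, 0, 0, 0, 0, 0]
    - [0, 0, 0, 0, 0, 0]
    - [0, 0, 0, 0, 0, 0]
    - [0, 0, 0, 0, 0, 0]
    - [0, 0, 0, 0, 0, 0]
  gripper: 1

```text
time_s: 19.1
ee_pos: [0.4872, 0.3482, 0.1073]
eef_rot: [-1.571, 0.0, -2.889]
force: [0.0, -0.7, 0.2]
grip_width: 0.0939
```

step_arm:
  targets:
    - [0, -15, 0, 0, 0, 0]
    - [0, -30, 0, 0, 0, 0]
    - [0, -40, 0, 0, 0, 0]
    - [20, -20, 0, 0, 0, 0]
    - [40, 0, 0, 0, 0, 0]
    - [30, 0, 0, 0, 0, 0]
    - [0, 0, 0, 0, 0, 0]
    - [0, 0, 0, 0, 0, 0]

```text
time_s: 20.1
ee_pos: [0.4006, 0.3259, 0.2131]
eef_rot: [-1.571, 0.001, -2.889]
force: [-0.4, 0.3, -0.5]
grip_width: 0.094
```

Run:
```python
from h import *
c,o=snap('wrist','w14'); print(o['time_s'],o['ee_pos'],o['eef_rot'],o['grip_width'],o['force'])
snap('scene','s14');snap('top','t14')
```

```text
20.1 [0.40061655 0.32593785 0.21310177] [-1.57123104e+00  1.31343795e-03 -2.88905964e+00] 0.09395022145749991 [-0.35225569  0.32571327 -0.49331249]
```

View pics/w14.png

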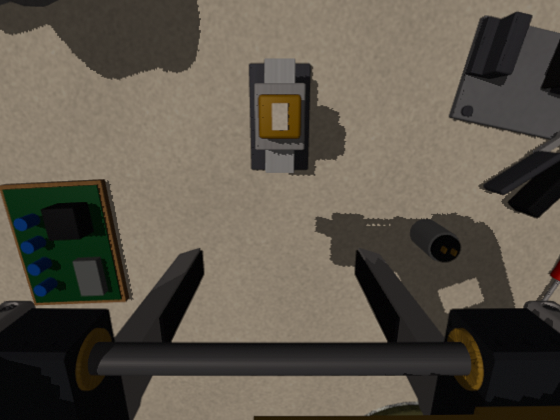

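View pics/s14.png

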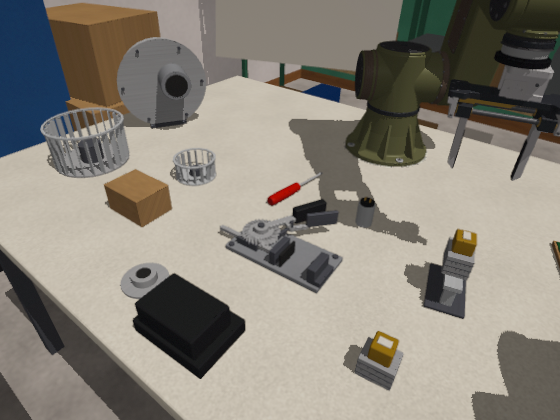

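View pics/t14.png

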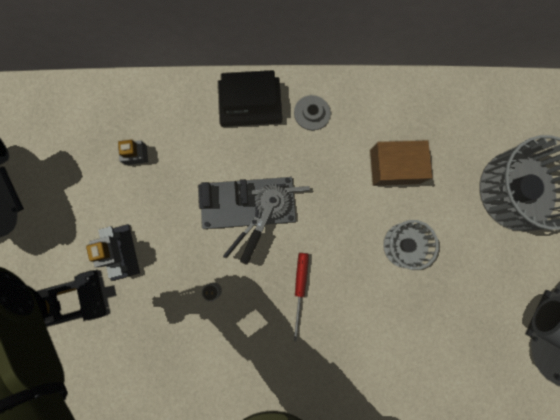

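Run:
```python
from h import *
a=cv2.imread('pics/top0.png');b=cv2.imread('pics/t14.png')
cv2.imwrite('pics/tc.png',np.vstack([np.hstack([cv2.resize(i[235:345,190:325],None,fx=2.8,fy=2.8,interpolation=cv2.INTER_CUBIC) for i in (a,b)]),]))
im=cv2.imread('pics/w14.png');cv2.imwrite('pics/w14z.png',cv2.resize(im[50:190,230:330],None,fx=4.2,fy=4.2,interpolation=cv2.INTER_CUBIC))
d=load('t14');
```

```text
(no output)
```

View pics/tc.png

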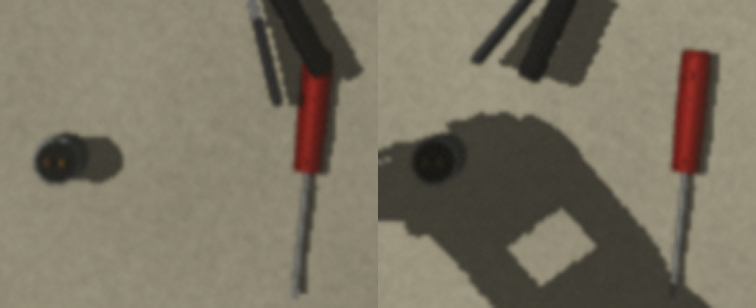

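View pics/w14z.png

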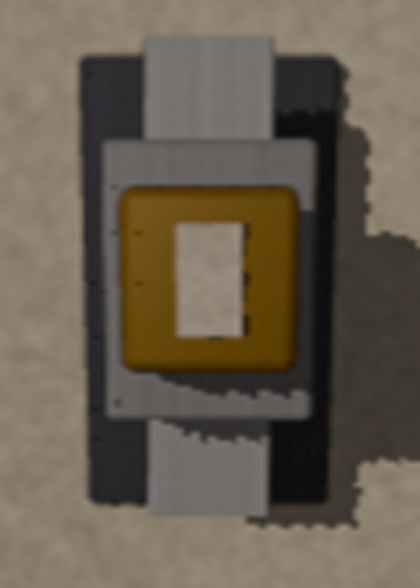

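Run:
```python
from h import *
d=load('w14')
def P(u,v,h): 
    p=atz(d,230+u/4.2-.4,50+v/4.2-.4,h);q=p[:2]-d['ee'][:2];y=float(d['rot'][2]);return np.array([q@[np.cos(y),np.sin(y)],q@[-np.sin(y),np.cos(y)]])*1e3
print('bar',np.mean([P(*a,.062) for a in [(144,37),(273,37),(269,515),(150,515)]],0),'core',np.mean([P(*a,.104) for a in [(104,141),(318,141),(311,418),(107,418)]],0),'resin',np.mean([P(*a,.134) for a in [(122,190),(298,190),(295,370),(124,370)]],0))
t=load('t14')
im=cv2.imread('pics/t14.png')
c=atz(t,273,200.5,.055);h=atz(t,190+533/2.8,235+75/2.8,.066)
v=h-c;a=np.arctan2(v[1],v[0]);print('lever dir',a, 'swing', (-2.668-(a-2*np.pi)))
```

```text
bar [-88.67713457  -0.45830681] core [-88.93332281  -0.27467192] resin [-88.77060856  -0.34670093]
lever dir -2.11286297302152 swing 5.728048280201107
```

Run:
```python
from h import *
t=load('t14');c=atz(t,272.5,200,.055);h=atz(t,190+155/2.8,235+75/2.8,.066)
v=h-c;a=np.arctan2(v[1],v[0])%(2*np.pi)-2*np.pi;print(np.hypot(*v[:2]),a,'lever',.03-2.668-a)
from station import job
print(job.hand_in())
```

```text
0.1490852888707766 -3.5624488462740285 lever 0.9244488462740281
the job is handed in; nothing more can be done
None
```

The transformer is out of the clamp, upright on the rest with its long side along the bar. The lever is back at its stop, and I handed the job in at about 20 s.

**Releasing the clamp:** I squeezed the trigger home against the handle and eased the lever about 0.06 rad tighter, to roughly -0.03 rad. That is well short of the -0.12 rad where the pad goes solid. A picture showed the pawl clear of the teeth. I then swung the lever back until it met its stop with about 24 N against the fingers, and let go there.

**Moving the transformer:** I lifted it by the resin block, set it on the rest and released it, then backed the arm away.

**Last checks:**
- **Placing:** the core centre is within about 0.3 mm of the bar centre both ways, and the picture shows it upright and aligned with the bar.
- **Lever:** after release it reads about 0.92 rad from the top camera against the stop's 0.95. At the stop itself, the tool's heading put it at about 0.95. I take the 0.03 rad difference to be pixel error.
- **Other things:** comparing before and after close-ups, the capacitor and screwdriver have not moved. The spare transformer, carton and impeller look unmoved in the overall pictures.
- **Forces:** the highest wrist force I saw was about 26 N, between moves.

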